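Clamp a rock core plug between the transducers of an ultrasonic velocity cradle

ROBOT

A 6-joint arm with a two-finger parallel gripper is mounted at the origin on a cart in front of the work surface, level with it; the furniture and walls round the work are solid. World frame = base frame: x ahead of the robot, y to its left, z up, the work surface at z = 0. Lengths are in m, angles in rad, forces in N, time in s.
With the tool pointing down it reaches from about 0.325 to 0.85 m from the base axis. Payload 4.4 kg.
Tool frame: the origin (TCP) lies at the very end of the fingers, on their centre line; the grasp point (between the pads) lies 19 mm behind it; z points along the fingers, y is the line along which they close (so a half turn about z gives the same grasp; the last joint's range is limited). The gripper opens to 94 mm and grips with 3 to 60 N. Pads are 16 mm wide; open, the fingers measure 119 mm over their backs; the gripper's body (75 mm by 177 mm) begins 78 mm behind the grasp point.
Start: joints at [1.097, 0.207, 1.542, -0, 1.393, -0.15], TCP at [0.183, 0.545, 0.205] pointing down, gripper open.
Joint ranges: [-2.73, 2.73], [-0.86, 2.22], [0.23, 2.46], [-1.11, 4.25], [0.08, 2.63], [-2.82, 2.82]. Speed limits (rad/s): [2.79, 2.79, 3.14, 3.14, 3.14, 3.14].

INTERFACE

Orientations are given as a unit quaternion [x, y, z, w].
In Python, from workcell import bot, viewer, job gives the robot as it stands.
- The arm moves only by the tool carry_out, never from a script. Its argument "deltas" is a list of rows, each a list of 2 entries, a list of its own where there are three numbers: the shift along the tool's x, y, z in cm, then the turn about the tool's z in degrees. A call has 1 to 5 rows; each row is the pose to reach, as a shift and turn from the pose commanded when the call began, along the tool's axes at that moment; what a row does not reach only later rows make up. A row lasts 1/12 s, in which the tool goes at most 41.7 mm and 7.16 degrees, less where a joint would pass 70% of its speed; a pose out of reach is approached as far as the arm can. A call with a gripper value outside its range is refused whole. "fingers" is the opening, from -1 (shut) to 1 (fully open), so that 0 is half open, set as the call begins (left out, the last holds). The fingers move at their own pace and stop on an object; the grip force is fixed at half the most. Time passes only in rows, so rows that repeat a pose let the fingers close. It gives the time, the measured TCP pose, the force, the opening and the grip force at its end, in the units of the state.
- bot.read_state(): the state, without advancing time (a new reading comes with each control period).
- viewer.snapshot(name): name is "side" or "top"; returns the picture (384x512x3 uint8, red, green, blue); there is no depth.
- viewer.get_calibration(name): a dict with "fx", "fy", "cx", "cy" (pixels), "D" ([k1, k2, p1, p2, k3] as OpenCV has them; the pictures are not rectified), "R" (3x3) and "t" (3): a world point X has camera coordinates R X + t. Camera axes: x right, y down, z forward; pixel columns grow to the right and rows downward; lengths in m; the calibration is good to about 2 mm. A picture is of the moment at which its call begins. get_calibration takes no time and is no camera call.
- job.close_job(): hands the job in; it is judged then, once.
The state is a dict: "time_s": time; "qpos": joint angles; "qd": joint speeds; "joint_efforts": joint torques, N m; "tool_pos": TCP position; "orientation": TCP orientation; "ft_force": force on the tool from outside, world axes, zero at the start; "wrist_torque": the same for the moment, N m; "grip_width": finger opening in m; "grip_force": force on a finger pad.
Only numpy, scipy, OpenCV 4.12 (cv2) and the standard library are available. Lean on these libraries where they do the work, as an engineer would, in place of code of your own. Each camera call takes 0.05 s, during which the arm holds its last target. There are 200 camera calls.

TASK

Set up the rock core plug in the ultrasonic cradle for a velocity reading. Loosen the black wing screw on the sliding transducer's collar first, then slide the collar along its rod so that the sprung face pushes the plug up against the fixed transducer and is itself pressed in by about a millimetre, a light pressure of some 7 newtons that must never become a hard squeeze. Tighten the wing screw again while you keep that pressure, so that the plug stays lightly clamped when you let go, and leave the things around the cradle where they are.

Things in the scene. Friction and masses are not known exactly. Their poses are not given: they have to be found in the camera images.
- cradle: grey base plate 132 x 276 x 12 mm fixed on the desk, with an aluminium V bed (axis at x = -25 mm, z = 35 mm), a steel rod of 14 mm diameter behind it (axis at x = 45 mm, z = 46 mm, in two posts 63 mm high) and the fixed transducer in a bracket 60 mm high at the +y end. Origin under the base's middle, z up; +y runs along rod and bed, from the sliding to the fixed transducer
- bracket (a point): on the bed's axis, at the inner (-y) side of the fixed transducer's bracket, 18 mm thick; axes as the cradle's. The fixed transducer (25 mm diameter, white face looking along -y) is clamped in this bracket and does not move; its face stands 4 to 30 mm out from this point towards -y, differently each time, not measured
- carriage: steel collar (36 mm diameter, 26 mm long) keyed on the rod, with an arm to the sliding transducer. Origin: centre of its white sprung face, not pressed in; axes as the cradle's; closes to +y. Collar middle and screw at x = 70, y = -26 mm. Loose, it slides with 1.5 to 3 N. The face gives from 3 N, plus 4 N per mm, to 4 mm at most, and pushes the collar back unless the screw is tight
- wing (a point): middle of the top of the black wing screw's head, 98 mm above the desk. The head is a flat upright wing, 34 mm long, 9 mm thick, 22 mm high (76 to 98 mm above the desk; the 18 mm wide steel boss below it ends at 69 mm). y runs along the wing's length, x through its thickness, z up. It rides on the collar
- clamp_screw (a joint): wing screw's angle in rad: 0 to 0.12 is tight (as found); it grows as the screw is loosened, anticlockwise seen from above. The tip leaves the rod at about 0.8 (above that the collar slides freely, below 0.3 it is held fast, to 15 N or more); it turns on to 2.6 and stops at -0.15. Turning takes 0.1 to 0.4 N m. At 0 the wing stands 0.35 rad anticlockwise from the rod's direction
- plug: banded tan rock core plug, a cylinder of 30 mm diameter, sawn to some 50 to 56 mm (not measured), 80 to 110 g, lying loose in the V bed between the two faces, 4 to 45 mm short of the fixed one. Origin on its axis, within 2 mm of its middle; y along its axis, towards the fixed transducer
- jar_white: bystander: small glass sample jar with white lid, 34 mm diameter, 50 mm high; origin under its middle
- sample_tin: bystander: round grey sample tin, 58 mm diameter, 38 mm high; origin under its middle
- vial_blue: bystander: small vial with blue cap, 22 mm diameter, 45 mm high; origin under its middle
- caliper: bystander: steel vernier caliper lying flat, 76 x 216 x 7 mm; origin under its middle
There are look-alikes about, which are no part of the job. Leave any green look-alike of the plug alone.

How it is judged:
On the way, in this order (a step that is already met when the one before it is completed fails the run):
1. the wing screw is loosened (turned to more than 0.7 rad) with the collar still where it stood (within 4 mm) (value of joint clamp_screw above 0.7 rad and distance of carriage from where it was at the start of the episode below 0.004 m), for 0.1 s.
2. with the screw still loose (over 0.5 rad) the sliding transducer presses the plug with 4 to 11 N (value of joint clamp_screw above 0.5 rad and contact force between carriage and plug between 4 and 11 N), for 0.2 s.
At the end, for the whole second after the job is handed in: the wing screw is tight (under 0.3 rad) and, with nothing touching it, the sliding transducer presses the plug with 4.8 to 9.4 N (its sprung face in by about 0.5 to 1.6 mm; only the fixed transducer can bear that), the plug at rest and lying along the bed within 0.05 rad (value of joint clamp_screw below 0.3 rad and contact force between carriage and plug between 4.8 and 9.4 N and linear speed of plug below 0.005 m/s and angle between the y axis of plug and the y axis of cradle, either way round below 0.05 rad).
It fails at once if the plug squeezed with more than 14 N (contact force between carriage and plug above 14 N).
It fails at once if a bystander (jar, tin, vial, caliper) pushed more than 15 mm (distance of any of jar_white, sample_tin, vial_blue, caliper from where it was at the start of the episode above 0.015 m).
It also fails if it takes over 64 s, if anything falls off the work surface, if the arm or the gripper's body presses on something with over 40 N, if the wrist force passes 120 N, or if a joint passes its speed limit or range.

## Working session

There is one attempt and no reset: what is moved stays moved. The work goes in short steps, Python scripts to look and compute and a tool call to move; the robot and the scene stay as the last step left them, time stands still between calls to the robot, and variables do not carry over. Pictures are saved under pics/ and viewed, at most 10 in all, crops included, and the job is handed in when it is done.

Besides the shell and the picture viewer there is one more tool, called as name([rows], argument=value, ...), one row to a line, values as JSON. carry_out: Moves the arm, as the interface text tells. Its arguments: {"type":"object","properties":{"deltas":{"type":"array"},"fingers":{"type":"number"}},"required":["deltas"]}

```bash
mkdir -p pics; python3 - <<'E'
from workcell import bot, viewer, job
import cv2
for n in("top","side"):
    cv2.imwrite(f"pics/{n}0.png",cv2.resize(viewer.snapshot(n)[:,:,::-1],(800,600),interpolation=cv2.INTER_CUBIC))
    print(viewer.get_calibration(n))
print(bot.read_state())
E
```

```text
{'fx': 409.9929717217936, 'fy': 409.9929717217936, 'cx': 257.86861610797587, 'cy': 193.59172203143723, 'D': array([-0.03118749,  0.        ,  0.        ,  0.        ,  0.        ]), 'R': array([[ 0.0174323 , -0.99984631, -0.00186165],
       [-0.99702829, -0.01724337, -0.07508169],
       [ 0.07503804,  0.00316496, -0.99717565]]), 't': array([0.18117123, 0.48245726, 1.01930548])}
{'fx': 356.9340158527467, 'fy': 356.9340158527467, 'cx': 257.1240021137353, 'cy': 194.63610455874272, 'D': array([-0.11286129,  0.        ,  0.        ,  0.        ,  0.        ]), 'R': array([[ 0.94739469,  0.3199729 , -0.00778722],
       [ 0.20687777, -0.63073795, -0.74791124],
       [-0.24422303,  0.70695613, -0.66375307]]), 't': array([-0.5026819 ,  0.06800095,  0.96391809])}
{'time_s': 0.1, 'qpos': array([ 1.09647249e+00,  2.07324004e-01,  1.54280554e+00,  1.96044158e-06,
        1.39346934e+00, -1.50491598e-01]), 'qd': array([-0.001472  , -0.00125762, -0.00201016,  0.0002931 ,  0.00108539,
       -0.00043721]), 'joint_efforts': array([-8.82473614e-05, -3.71863747e+01, -2.82294863e+01,  7.00387498e-02,
        3.12286976e-02, -5.89559045e-05]), 'tool_pos': array([0.1826397 , 0.54446483, 0.20441566]), 'orientation': array([ 1.61209650e-01,  9.86919674e-01, -9.54261366e-04, -3.09225215e-04]), 'ft_force': array([-0.62105525, -0.09923637,  0.03922844]), 'wrist_torque': array([-0.0201986 ,  0.01428371, -0.01635998]), 'grip_force': 0.0, 'grip_width': 0.0939805080946166}
```

View pics/top0.png

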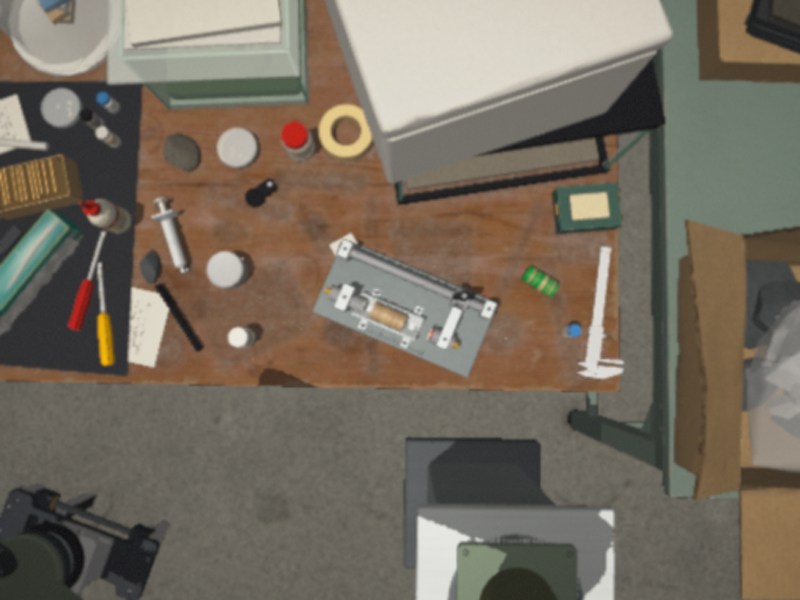

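View pics/side0.png

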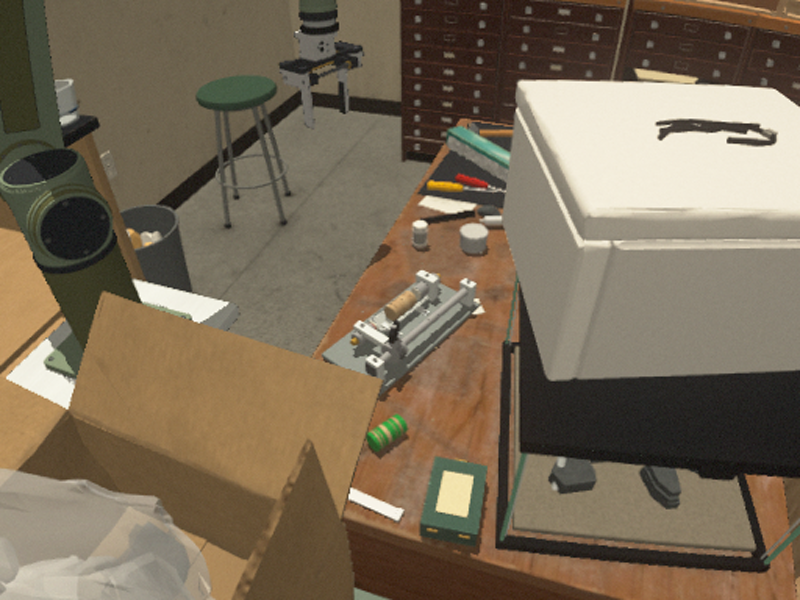

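The top view shows the cradle at (405,310), with the fixed transducer at its left end (343,297) and the black wing at (463,296). There are two plug-like things: the tan one at (385,315) in the V bed, and the green-banded one at (541,281) on the desk. The tan one is the plug because of its colour and because it lies in the bed. I'll confirm that in an enlarged crop.

```bash
cat > h.py <<'E'
from workcell import bot, viewer, job
import cv2, numpy as np
def crop(n,x0,y0,w,h,s,out):
    im=viewer.snapshot(n)[y0:y0+h,x0:x0+w,::-1]
    cv2.imwrite(out,cv2.resize(im,None,fx=s,fy=s,interpolation=cv2.INTER_CUBIC))
def proj(n,P):
    c=viewer.get_calibration(n);K=np.array([[c['fx'],0,c['cx']],[0,c['fy'],c['cy']],[0,0,1]])
    return cv2.projectPoints(np.atleast_2d(np.float64(P)),cv2.Rodrigues(c['R'])[0],c['t'],K,c['D'])[0][:,0]
def unproj(n,px,z):
    c=viewer.get_calibration(n);K=np.array([[c['fx'],0,c['cx']],[0,c['fy'],c['cy']],[0,0,1]])
    u=cv2.undistortPoints(np.float64(px).reshape(-1,1,2),K,c['D'])[:,0]
    d=np.c_[u,np.ones(len(u))]@c['R'];o=-c['R'].T@c['t']
    return o+d*((np.reshape(z,(-1,1))-o[2])/d[:,2:])
E
python3 - <<'E'
from h import *
crop("top",195,145,130,100,6,"pics/tc.png")
crop("side",200,165,120,90,6.6,"pics/sc.png")
E
```

```text
(no output)
```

View pics/tc.png

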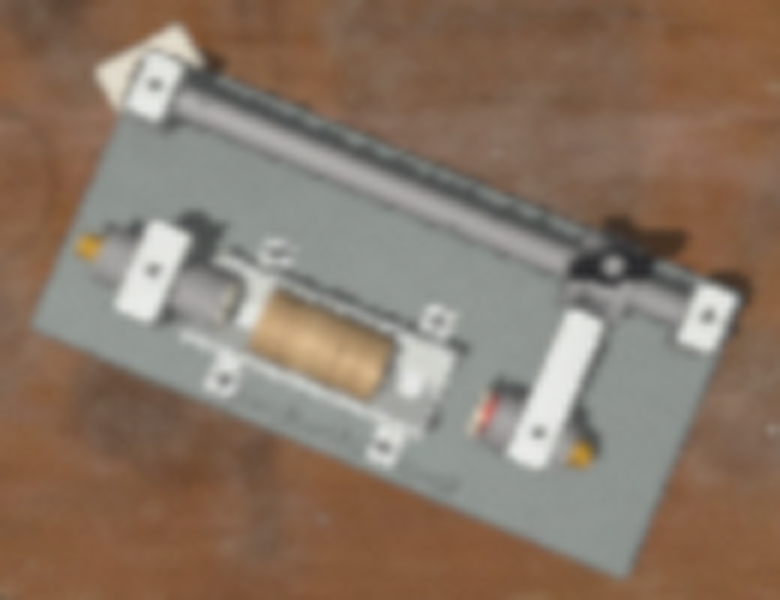

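View pics/sc.png

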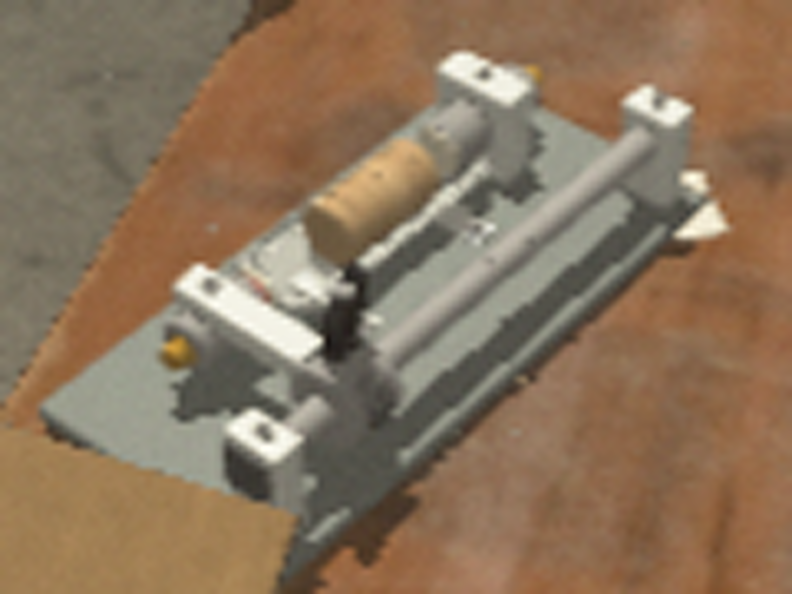

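The tan plug at crop (322,345) is confirmed, lying in the V bed between the faces. The wing is at crop (612,264), and the green plug is outside the cradle. Next I fit the cradle pose.

```bash
python3 - <<'E'
from h import *
from scipy.optimize import least_squares
f=lambda p:(np.float64(p)+.5)/6-.5+[195,145]
g=lambda p:(np.float64(p)+.5)/6.6-.5+[200,165]
def pose(p,L): 
    c,s=np.cos(p[2]),np.sin(p[2]);L=np.float64(L);return np.c_[p[0]+c*L[:,0]-s*L[:,1],p[1]+s*L[:,0]+c*L[:,1],L[:,2]]
# base corners, post tops (y free), bracket top y free
def res(p):
    L=[(-.066,.138,.012),(-.066,-.138,.012),(.045,p[3],.063),(.045,p[4],.063),(-.025,p[5],.060),(.045,p[3],.063),(.045,p[4],.063),(-.025,p[5],.060)]
    W=pose(p,L);r=np.r_[proj("top",W[:5])-f([(33,325),(625,577),(155,85),(712,318),(152,270)]),proj("side",W[5:])-g([(657,103),(266,432),(485,74)])]
    return r.ravel()
s=least_squares(res,[.4,.1,-.4,.12,-.12,.11]);p=s.x;print(p.round(4),res(p).round(1))
wt=unproj("top",[f((612,264))],.098)[0];print("wing top",wt)
# two-view triangulation
ws=unproj("side",[g((352,272))],.098)[0];print("side",ws)
c,sn=np.cos(p[2]),np.sin(p[2]);Ri=np.array([[c,sn],[-sn,c]])
for n,q,z in [("wing",(612,264),.098),("fixedface",(230,303),.035),("plugL",(258,322),.05),("plugR",(388,372),.05),("slideface",(478,412),.035)]:
    w=unproj("top",[f(q)],z)[0];print(n,w.round(4),(Ri@(w[:2]-p[:2])).round(4))
print("rod dir yaw (world deg of +y cradle)",np.degrees(p[2])+90)
E
```

```text
[ 0.4733  0.1862 -0.3803  0.1203 -0.1237  0.0921] [-1.   0.3  0.6  0.5  0.4 -0.1  0.2 -0.3  0.3 -0.   0.4 -0.3 -0.1 -0.2
  0.3 -0.3]
wing top [0.48654973 0.09896001 0.098     ]
side [0.48424698 0.10798222 0.098     ]
wing [0.4865 0.099  0.098 ] [ 0.0447 -0.0761]
fixedface [0.4732 0.2515 0.035 ] [-0.0244  0.0606]
plugL [0.4645 0.2389 0.05  ] [-0.0277  0.0457]
plugR [0.445  0.1855 0.05  ] [-0.026  -0.0112]
slideface [0.4298 0.148  0.035 ] [-0.0262 -0.0517]
rod dir yaw (world deg of +y cradle) 68.21027598155226
```

carry_out([
  [[-2.9,-2.2,0],5],
  [[-5.8,-4.4,0],10],
  [[-8.7,-6.6,0],15],
  [[-11.6,-8.8,0],20],
  [[-14.3,-10.9,0],24.4],
], fingers=1)

```text
time_s: 0.62
tool_pos: [0.2844, 0.3946, 0.2052]
orientation: [0.368, 0.93, -0.0, 0.0]
ft_force: [0.9, -0.1, 0.2]
grip_width: 0.0942
grip_force: 0.0
```

```bash
cat >> h.py <<'E'
from scipy.spatial.transform import Rotation as Ro
def to(x,y,z,th):
    s=bot.read_state();R=Ro.from_quat(s['orientation']).as_matrix();t=s['tool_pos']
    a=np.degrees(np.arctan2(R[1,1],R[0,1]))
    print("t",round(s['time_s'],2),"tcp",t.round(4),"th",a.round(2),"w",round(s['grip_width'],4),round(s['grip_force'],1),"F",s['ft_force'].round(2),"q6",s['qpos'][5].round(2),"tilt",np.degrees(np.arccos(-R[2,2])).round(2))
    print("delta cm",(R.T@(np.array([x,y,z])-t)*100).round(2),"turn",round(a-th,2))
E
python3 -c "
from h import *
to(.4865,.098,.205,-1.7)"
```

```text
t 0.62 tcp [0.2844 0.3946 0.2052] th 46.84 w 0.0942 0.0 F [ 0.95 -0.09  0.16] q6 -0.05 tilt 0.02
delta cm [-3.503e+01 -7.810e+00  3.000e-02] turn 48.54
```

carry_out([
  [[-3.5,-0.8,0],5],
  [[-7,-1.6,0],10],
  [[-10.5,-2.4,0],15],
  [[-14,-3.2,0],20],
  [[-17.5,-3.9,0],24.3],
])

```text
time_s: 1.03
tool_pos: [0.3858, 0.2469, 0.2054]
orientation: [0.555, 0.832, 0.0, 0.0]
ft_force: [0.3, -0.7, -0.1]
grip_width: 0.094
grip_force: 0.0
```

```bash
python3 -c "
from h import *
to(.4865,.098,.205,-1.7)"
```

```text
t 1.03 tcp [0.3858 0.2469 0.2054] th 22.52 w 0.094 0.0 F [ 0.29 -0.73 -0.09] q6 -0.01 tilt 0.01
delta cm [-17.61   3.6    0.04] turn 24.22
```

carry_out([
  [[-3.5,0.7,0],5],
  [[-7,1.4,0],10],
  [[-10.6,2.2,0],15],
  [[-14.1,2.9,0],20],
  [[-17.6,3.6,0],24.2],
], fingers=-0.2)

```text
time_s: 1.45
tool_pos: [0.4872, 0.0984, 0.2054]
orientation: [0.718, 0.697, 0.0, -0.0]
ft_force: [0.4, 0.9, 0.1]
grip_width: 0.0638
grip_force: 0.0
```

carry_out([
  [[0,0,4],0],
  [[0,0,6],0],
  [[0,0,7.5],0],
  [[0,0,7.5],0],
  [[0,0,7.5],0],
])

```text
time_s: 1.87
tool_pos: [0.4858, 0.1, 0.1297]
orientation: [0.716, 0.698, -0.001, -0.001]
ft_force: [0.4, 0.0, 0.1]
grip_width: 0.0376
grip_force: 0.0
```

```bash
python3 - <<'E'
from h import *
to(.4865,.098,.075,-1.7)
crop("top",195,145,130,100,6,"pics/tc2.png")
crop("side",215,155,60,90,6.6,"pics/sc2.png")
a=cv2.imread("pics/tc2.png");b=cv2.imread("pics/sc2.png")
a=cv2.resize(a[:, 330:],None,fx=.9,fy=.9);h=min(len(a),len(b));cv2.imwrite("pics/c2.png",np.hstack([a[:h],b[:h]])[:600,:800])
E
```

```text
t 1.87 tcp [0.4858 0.1    0.1297] th -1.46 w 0.0376 0.0 F [0.39 0.03 0.11] q6 0.05 tilt 0.14
delta cm [-0.2   0.09  5.47] turn 0.24
```

View pics/c2.png

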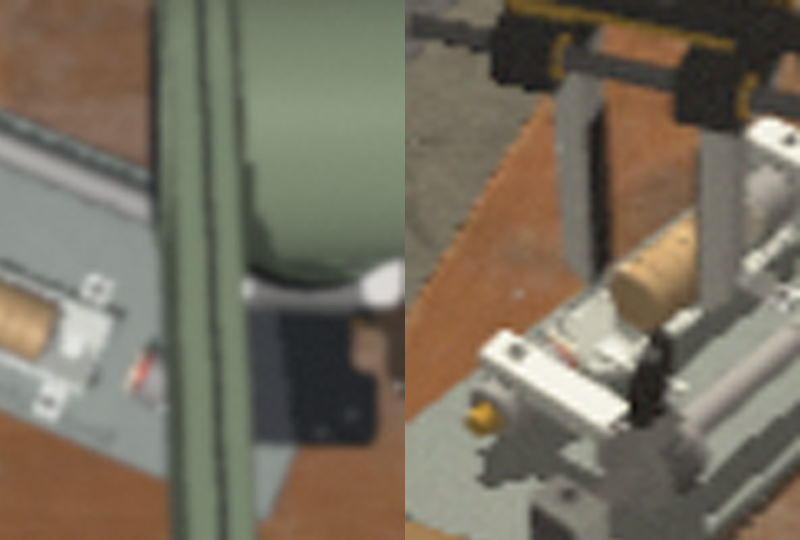

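The side crop shows the open fingers straddling above the wing. The wing top is at crop (657,335) and the fingertips are at about (590,275) and (715,310). I'll check this by projection.

```bash
python3 - <<'E'
from h import *
s=bot.read_state();R=Ro.from_quat(s['orientation']).as_matrix();t=s['tool_pos']
P=[t,t+R[:,1]*.0188,t-R[:,1]*.0188,[.4865,.098,.098],[.4865,.098+.017,.098],[.4865,.098-.017,.098],[.4865,.098,.076]]
print(((proj("side",P)-[215,155]+.5)*6.6-.5+[405,0]).round(0))
E
```

```text
[[658. 285.]
 [709. 297.]
 [609. 273.]
 [655. 357.]
 [670. 327.]
 [639. 389.]
 [656. 401.]]
```

Alignment is good. I descend to z ≈ 76 mm, just above the wing's underside and clear of the boss, then close.

carry_out([
  [[-0.1,0.05,2.5],0.2],
  [[-0.2,0.05,4],0.2],
  [[-0.2,0.05,5.4],0.2],
  [[-0.2,0.05,5.4],0.2],
  [[-0.2,0.05,5.4],0.2],
])

```text
time_s: 2.38
tool_pos: [0.4876, 0.0983, 0.0773]
orientation: [0.717, 0.697, 0.0, 0.0]
ft_force: [0.5, -0.1, 0.9]
grip_width: 0.0375
grip_force: 0.0
```

carry_out([
  [[0,0,0],0],
  [[0,0,0],0],
  [[0,0,0],0],
  [[0,0,0],0],
  [[0,0,0],0],
], fingers=-1)

```text
time_s: 2.8
tool_pos: [0.4855, 0.0982, 0.0769]
orientation: [0.717, 0.697, -0.001, -0.001]
ft_force: [-5.7, 0.1, 7.2]
grip_width: 0.0091
grip_force: 29.9
```

```bash
python3 - <<'E'
from h import *
to(.4865,.098,.076,-1.7);print(bot.read_state()['wrist_torque'])
E
```

```text
t 2.8 tcp [0.4855 0.0982 0.0769] th -1.61 w 0.0091 29.9 F [-5.7   0.1   7.22] q6 0.05 tilt 0.2
delta cm [-0.01  0.1   0.09] turn 0.09
[0.04569171 1.21094636 0.31484281]
```

carry_out([
  [[0,-0.15,0],-3],
  [[0,-0.15,0],-8],
  [[0,-0.15,0],-14],
  [[0,-0.15,0],-20],
  [[0,-0.15,0],-20],
])

```text
time_s: 3.22
tool_pos: [0.4852, 0.098, 0.0768]
orientation: [0.585, 0.811, -0.0, -0.0]
ft_force: [-2.1, -0.3, 3.5]
grip_width: 0.0084
grip_force: 29.9
```

```bash
python3 - <<'E'
from h import *
to(.4855,.098,.077,-61.7);print(bot.read_state()['wrist_torque'])
E
```

```text
t 3.22 tcp [0.4852 0.098  0.0768] th 18.44 w 0.0084 29.9 F [-2.13 -0.32  3.46] q6 -0.3 tilt 0.05
delta cm [-0.01  0.03 -0.02] turn 80.14
[-0.11346115  0.51699486  0.16975585]
```

carry_out([
  [[0,0,0],-6],
  [[0,0,0],-12],
  [[0,0,0],-18],
  [[0,0,0],-22],
  [[0,0,0],-22],
])

```text
time_s: 3.63
tool_pos: [0.4849, 0.0979, 0.0767]
orientation: [0.421, 0.907, -0.0, -0.001]
ft_force: [-3.1, -1.8, 4.9]
grip_width: 0.0087
grip_force: 30.0
```

carry_out([
  [[0,0,0],-6],
  [[0,0,0],-12],
  [[0,0,0],-18],
  [[0,0,0],-22],
  [[0,0,0],-22],
])

```text
time_s: 4.05
tool_pos: [0.4849, 0.0981, 0.0767]
orientation: [0.24, 0.971, -0.0, -0.001]
ft_force: [-4.4, -1.3, 4.9]
grip_width: 0.0087
grip_force: 30.0
```

```bash
python3 - <<'E'
from h import *
to(.4855,.098,.077,60);print(bot.read_state()['wrist_torque'])
crop("side",215,155,60,90,6.6,"pics/sc3.png")
E
```

```text
t 4.05 tcp [0.4849 0.0981 0.0767] th 62.24 w 0.0087 30.0 F [-4.4  -1.25  4.94] q6 -1.06 tilt 0.09
delta cm [-0.06  0.02 -0.03] turn 2.24
[-0.14283668  0.71220972 -0.03341517]
```

View pics/sc3.png

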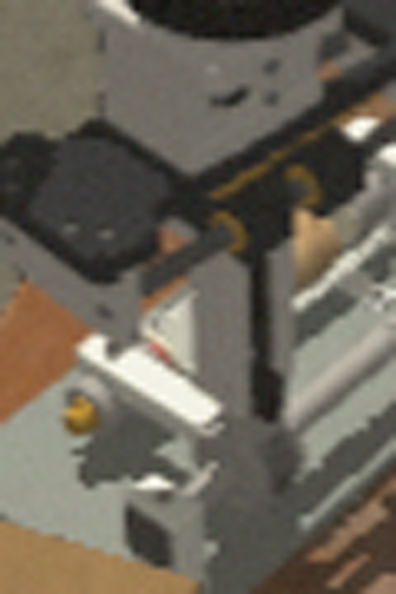

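The fingers still hold the wing and it has turned with them, by about 1.11 rad. Now I relieve the side load and slide the collar slowly.

carry_out([
  [[0.1,0,-0.05],0],
  [[0.15,0.5,-0.05],0],
  [[0.2,1.0,-0.05],0],
  [[0.26,1.5,-0.05],0],
  [[0.31,2.0,-0.05],0],
])

```text
time_s: 4.52
tool_pos: [0.4926, 0.1175, 0.0768]
orientation: [0.239, 0.971, -0.0, 0.0]
ft_force: [-0.5, -2.7, -1.1]
grip_width: 0.0086
grip_force: 30.0
```

```bash
cat >> h.py <<'E'
def fr():
    s=bot.read_state();c,sn=np.cos(-.3803),np.sin(-.3803)
    A=np.array([[c,sn,0],[-sn,c,0],[0,0,1]])
    print("F cradle",(A@s['ft_force']).round(2),"M",s['wrist_torque'].round(2),"pos cradle mm",((A@(s['tool_pos']-[.4733,.1862,0]))*1e3).round(2))
E
python3 - <<'E'
from h import *
to(.4855,.098,.077,62);fr()
E
```

```text
t 4.52 tcp [0.4926 0.1175 0.0768] th 62.29 w 0.0086 30.0 F [-0.5  -2.66 -1.08] q6 -1.02 tilt 0.05
delta cm [-0.28 -2.05 -0.02] turn 0.29
F cradle [ 0.53 -2.66 -1.08] M [-0.59 -0.03 -0.11] pos cradle mm [ 43.44 -56.65  76.82]
```

carry_out([
  [[0.03,0.3,0],0],
  [[0.06,0.6,0],0],
  [[0.09,0.9,0],0],
  [[0.11,1.1,0],0],
  [[0.12,1.2,0],0],
])

```text
time_s: 4.93
tool_pos: [0.4971, 0.1288, 0.0769]
orientation: [0.239, 0.971, 0.0, 0.0]
ft_force: [1.5, -3.4, -3.7]
grip_width: 0.009
grip_force: 30.0
```

```bash
python3 - <<'E'
from h import *
to(.4855,.098,.077,62);fr()
E
```

```text
t 4.93 tcp [0.4971 0.1288 0.0769] th 62.35 w 0.009 30.0 F [ 1.45 -3.38 -3.72] q6 -1.0 tilt 0.05
delta cm [-0.4  -3.26 -0.02] turn 0.35
F cradle [ 2.6  -2.6  -3.72] M [-0.61 -0.38 -0.13] pos cradle mm [ 43.44 -44.5   76.85]
```

carry_out([
  [[-0.04,0.2,0.03],0],
  [[-0.02,0.4,0.03],0],
  [[0,0.6,0.03],0],
  [[0.02,0.8,0.03],0],
  [[0.05,1.0,0.03],0],
])

```text
time_s: 5.35
tool_pos: [0.5008, 0.1377, 0.0768]
orientation: [0.239, 0.971, -0.0, -0.0]
ft_force: [0.1, -2.4, 0.8]
grip_width: 0.0084
grip_force: 30.0
```

```bash
python3 - <<'E'
from h import *
fr()
E
```

```text
F cradle [ 1.01 -2.21  0.76] M [-0.61  0.09 -0.12] pos cradle mm [ 43.52 -34.87  76.79]
```

carry_out([
  [[0.01,0.1,0],0],
  [[0.02,0.2,0],0],
  [[0.03,0.3,0],0],
  [[0.04,0.4,0],0],
  [[0.05,0.5,0],0],
])

```text
time_s: 5.77
tool_pos: [0.5027, 0.1423, 0.0768]
orientation: [0.239, 0.971, -0.0, -0.0]
ft_force: [-0.7, -2.0, 0.9]
grip_width: 0.0085
grip_force: 30.0
```

```bash
python3 - <<'E'
from h import *
fr()
crop("top",195,145,130,100,6,"pics/tc4.png")
E
```

```text
F cradle [ 0.13 -2.15  0.89] M [-0.59  0.2  -0.16] pos cradle mm [ 43.56 -29.89  76.76]
```

View pics/tc4.png

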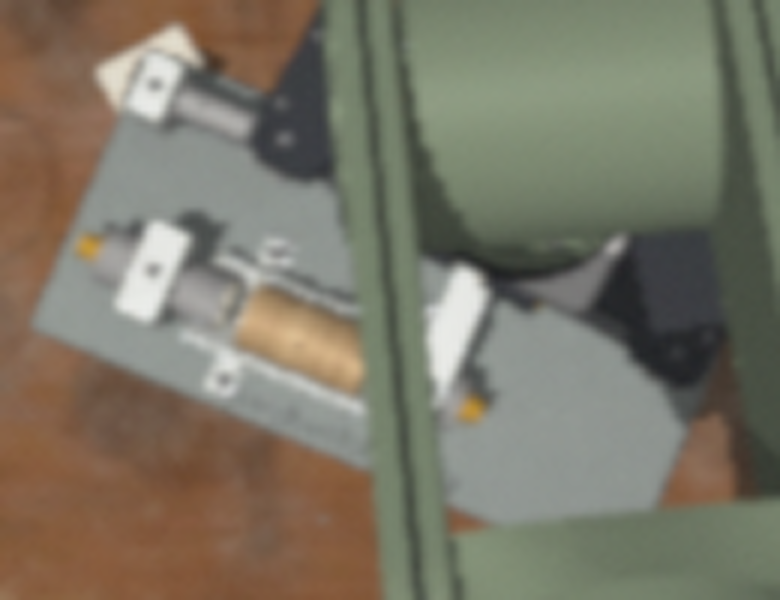

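The plug has been pushed left, with its edge now at crop x ≈ 240 and the fixed face at about 232, so a few mm remain. I continue in 2 mm steps.

carry_out([
  [[0,0.05,0],0],
  [[0.01,0.1,0],0],
  [[0.01,0.15,0],0],
  [[0.02,0.2,0],0],
  [[0.02,0.2,0],0],
])

```text
time_s: 6.23
tool_pos: [0.5035, 0.1443, 0.0767]
orientation: [0.239, 0.971, 0.0, -0.0]
ft_force: [-1.5, -2.5, 2.5]
grip_width: 0.0091
grip_force: 30.0
```

```bash
python3 - <<'E'
from h import *
fr()
E
```

```text
F cradle [-0.52 -2.85  2.49] M [-0.39  0.29 -0.12] pos cradle mm [ 43.57 -27.69  76.73]
```

carry_out([
  [[0,0.05,0],0],
  [[0.01,0.1,0],0],
  [[0.01,0.15,0],0],
  [[0.02,0.2,0],0],
  [[0.02,0.2,0],0],
])

```text
time_s: 6.65
tool_pos: [0.5043, 0.1462, 0.0768]
orientation: [0.239, 0.971, 0.0, 0.0]
ft_force: [-1.5, -2.5, 3.8]
grip_width: 0.0088
grip_force: 30.0
```

```bash
python3 - <<'E'
from h import *
fr()
E
```

```text
F cradle [-0.51 -2.87  3.79] M [-0.35  0.38 -0.07] pos cradle mm [ 43.59 -25.63  76.76]
```

carry_out([
  [[0,0.05,-0.02],0],
  [[0.01,0.1,-0.03],0],
  [[0.01,0.15,-0.03],0],
  [[0.01,0.2,-0.03],0],
  [[0.01,0.2,-0.03],0],
])

```text
time_s: 7.07
tool_pos: [0.505, 0.1479, 0.0768]
orientation: [0.239, 0.971, 0.0, -0.0]
ft_force: [-1.3, -2.0, 1.7]
grip_width: 0.0088
grip_force: 30.0
```

```bash
python3 - <<'E'
from h import *
fr()
E
```

```text
F cradle [-0.43 -2.34  1.74] M [-0.35  0.28 -0.16] pos cradle mm [ 43.59 -23.77  76.77]
```

carry_out([
  [[0,0.05,0],0],
  [[0.01,0.1,0],0],
  [[0.01,0.15,0],0],
  [[0.01,0.15,0],0],
  [[0.01,0.15,0],0],
])

```text
time_s: 7.48
tool_pos: [0.5054, 0.149, 0.0768]
orientation: [0.239, 0.971, -0.0, -0.0]
ft_force: [-1.8, -4.0, 0.8]
grip_width: 0.0087
grip_force: 30.0
```

```bash
python3 - <<'E'
from h import *
fr()
E
```

```text
F cradle [-0.22 -4.37  0.81] M [-0.6   0.45 -0.11] pos cradle mm [ 43.61 -22.59  76.77]
```

carry_out([
  [[0,0.03,0],0],
  [[0,0.06,0],0],
  [[0.01,0.1,0],0],
  [[0.01,0.1,0],0],
  [[0.01,0.1,0],0],
])

```text
time_s: 7.9
tool_pos: [0.5055, 0.1494, 0.0768]
orientation: [0.239, 0.971, -0.001, -0.0]
ft_force: [-2.7, -5.8, 3.0]
grip_width: 0.0089
grip_force: 30.0
```

```bash
cat >> h.py <<'E'
def fm(n=5):
    c,sn=np.cos(-.3803),np.sin(-.3803);A=np.array([[c,sn,0],[-sn,c,0],[0,0,1]]);L=[]
    for i in range(n):
        viewer.snapshot("side");s=bot.read_state();L.append(np.r_[A@s['ft_force'],(A@(s['tool_pos']-[.4733,.1862,0]))*1e3])
    L=np.array(L);print("mean",L.mean(0).round(2),"sd",L.std(0).round(2),"t",s['time_s'])
E
python3 - <<'E'
from h import *
fr();fm()
E
```

```text
F cradle [-0.32 -6.36  2.98] M [-0.97  0.59 -0.1 ] pos cradle mm [ 43.6  -22.24  76.75]
mean [ -0.87  -5.51   2.53  43.6  -22.23  76.77] sd [0.54 0.48 0.58 0.01 0.01 0.01] t 8.15
```

carry_out([
  [[0,0.04,0],0],
  [[0.01,0.08,0],0],
  [[0.01,0.12,0],0],
  [[0.01,0.15,0],0],
  [[0.01,0.15,0],0],
])

```text
time_s: 8.57
tool_pos: [0.5057, 0.1499, 0.0767]
orientation: [0.239, 0.971, -0.002, -0.001]
ft_force: [-3.5, -7.4, 3.8]
grip_width: 0.009
grip_force: 30.0
```

```bash
python3 - <<'E'
from h import *
fm()
E
```

```text
mean [ -0.84  -7.94   3.44  43.62 -21.63  76.77] sd [0.41 0.32 0.59 0.01 0.01 0.01] t 8.8167
```

carry_out([
  [[0,0.04,0],0],
  [[0.01,0.07,0],0],
  [[0.01,0.07,0],0],
  [[0.01,0.07,0],0],
])

```text
time_s: 9.15
tool_pos: [0.5059, 0.1502, 0.0768]
orientation: [0.239, 0.971, -0.002, -0.001]
ft_force: [-3.8, -8.6, 4.3]
grip_width: 0.0091
grip_force: 30.0
```

```bash
python3 - <<'E'
from h import *
fm()
E
```

```text
mean [ -0.79  -9.4    4.51  43.6  -21.33  76.75] sd [0.6  0.56 0.48 0.02 0.02 0.01] t 9.4
```

carry_out([
  [[0,0,0],3],
  [[0,0,0],8],
  [[0,0,0],13],
  [[0,0,0],16],
  [[0,0,0],16],
])

```text
time_s: 9.82
tool_pos: [0.506, 0.1504, 0.0768]
orientation: [0.372, 0.928, -0.002, -0.0]
ft_force: [-3.4, -7.7, 3.8]
grip_width: 0.0089
grip_force: 29.9
```

```bash
python3 - <<'E'
from h import *
fm();to(.4855,.098,.077,0)
E
```

```text
mean [ -0.4   -8.22   3.44  43.64 -21.05  76.74] sd [0.58 0.32 0.39 0.01 0.01 0.01] t 10.0667
t 10.07 tcp [0.506  0.1505 0.0768] th 46.43 w 0.0085 29.9 F [-3.3  -7.85  3.02] q6 -0.68 tilt 0.23
delta cm [-2.13 -5.21 -0.  ] turn 46.43
```

carry_out([
  [[0,0,0],3],
  [[0,0,0],8],
  [[0,0,0],13],
  [[0,0,0],16],
  [[0,0,0],16],
])

```text
time_s: 10.48
tool_pos: [0.5062, 0.1507, 0.0768]
orientation: [0.498, 0.867, -0.002, 0.0]
ft_force: [-3.6, -6.6, 2.5]
grip_width: 0.0091
grip_force: 29.9
```

```bash
python3 - <<'E'
from h import *
fm();to(.4855,.098,.077,0);fr()
E
```

```text
mean [ -0.48  -7.72   3.4   43.79 -20.78  76.78] sd [0.49 0.66 0.37 0.01 0.01 0.02] t 10.7333
t 10.73 tcp [0.5063 0.1506 0.0768] th 30.42 w 0.0089 29.9 F [-3.06 -6.8   3.02] q6 -0.4 tilt 0.19
delta cm [-3.49 -4.46 -0.  ] turn 30.42
F cradle [-0.32 -7.45  3.02] M [-1.38  0.66  0.17] pos cradle mm [ 43.8  -20.78  76.8 ]
```

carry_out([
  [[0,0,0],3],
  [[0,0,0],8],
  [[0,0,0],13],
  [[0,0,0],16],
  [[0,0,0],16],
])

```text
time_s: 11.15
tool_pos: [0.5065, 0.1508, 0.0769]
orientation: [0.613, 0.79, -0.001, 0.001]
ft_force: [-2.7, -5.5, 2.3]
grip_width: 0.009
grip_force: 30.0
```

```bash
python3 - <<'E'
from h import *
fm();to(.4855,.098,.077,0);fr()
E
```

```text
mean [ -0.39  -6.93   3.08  43.98 -20.55  76.87] sd [0.73 0.3  0.4  0.01 0.01 0.01] t 11.4
t 11.4 tcp [0.5065 0.1508 0.0769] th 14.44 w 0.0089 30.0 F [-3.91 -6.38  2.89] q6 -0.12 tilt 0.17
delta cm [-4.59 -3.35  0.  ] turn 14.44
F cradle [-1.26 -7.37  2.89] M [-1.26  0.58  0.34] pos cradle mm [ 43.97 -20.56  76.87]
```

carry_out([
  [[0,0,0],4],
  [[0,0,0],8],
  [[0,0,0],12],
  [[0,0,0],15],
  [[0,0,0],15],
])

```text
time_s: 11.82
tool_pos: [0.5068, 0.1509, 0.077]
orientation: [0.711, 0.703, -0.001, 0.001]
ft_force: [-1.8, -6.4, 3.3]
grip_width: 0.0086
grip_force: 30.2
```

```bash
python3 - <<'E'
from h import *
fm();to(.4855,.098,.077,0);fr()
E
```

```text
mean [  0.32  -6.98   3.3   44.19 -20.39  76.97] sd [0.47 0.26 0.29 0.01 0.01 0.01] t 12.0667
t 12.07 tcp [0.5068 0.1509 0.077 ] th -0.54 w 0.009 30.1 F [-1.94 -7.07  2.91] q6 0.14 tilt 0.16
delta cm [-5.31 -2.08  0.01] turn -0.54
F cradle [ 0.82 -7.29  2.91] M [-1.23  0.53  0.35] pos cradle mm [ 44.19 -20.38  76.98]
```

The screw is tight at about 0.02 rad. I unload the tool along the rod to see whether the collar holds, then release.

carry_out([
  [[0.03,-0.02,0],0],
  [[0.06,-0.03,0],0],
  [[0.1,-0.05,-0.02],0],
  [[0.14,-0.06,-0.02],0],
  [[0.14,-0.06,-0.02],0],
])

```text
time_s: 12.48
tool_pos: [0.5067, 0.151, 0.077]
orientation: [0.71, 0.704, -0.002, 0.002]
ft_force: [-1.0, -10.6, 1.1]
grip_width: 0.0091
grip_force: 30.1
```

```bash
python3 - <<'E'
from h import *
fm();to(.4855,.098,.077,0);fr()
R=Ro.from_quat(bot.read_state()['orientation']).as_matrix();print(R.round(2))
E
```

```text
mean [  3.08  -9.27   1.45  44.14 -20.33  77.  ] sd [0.87 0.29 0.51 0.01 0.01 0.  ] t 12.7333
t 12.73 tcp [0.5068 0.1509 0.077 ] th -0.53 w 0.0092 30.1 F [-0.85 -9.87  1.39] q6 0.14 tilt 0.3
delta cm [-5.31 -2.08  0.03] turn -0.53
F cradle [ 2.87 -9.48  1.39] M [-1.89  0.22  0.4 ] pos cradle mm [ 44.15 -20.33  77.01]
[[ 0.01  1.    0.  ]
 [ 1.   -0.01 -0.01]
 [-0.01  0.   -1.  ]]
```

I got the sign of tool x wrong, but the held collar did not move. Now I unload the right way.

carry_out([
  [[-0.08,-0.01,0],0],
  [[-0.16,-0.03,0],0],
  [[-0.24,-0.05,0],0],
  [[-0.32,-0.06,0],0],
  [[-0.32,-0.06,0],0],
])

```text
time_s: 13.15
tool_pos: [0.5066, 0.1507, 0.0771]
orientation: [0.711, 0.703, 0.001, 0.001]
ft_force: [3.5, -1.1, -4.0]
grip_width: 0.009
grip_force: 30.2
```

```bash
python3 - <<'E'
from h import *
fm();fr()
E
```

```text
mean [  4.48   0.39  -5.61  44.11 -20.61  77.08] sd [0.96 0.52 1.07 0.02 0.02 0.01] t 13.4
F cradle [ 5.38  0.94 -6.57] M [-0.26 -0.98  0.39] pos cradle mm [ 44.1  -20.64  77.09]
```

carry_out([
  [[-0.02,0.1,0.04],0],
  [[-0.02,0.12,0.04],0],
  [[-0.02,0.12,0.04],0],
])

```text
time_s: 13.65
tool_pos: [0.5067, 0.1506, 0.077]
orientation: [0.711, 0.703, 0.0, -0.0]
ft_force: [1.4, -0.2, -0.0]
grip_width: 0.0096
grip_force: 30.2
```

```bash
python3 - <<'E'
from h import *
fm()
E
```

```text
mean [  0.44   1.12   0.19  44.21 -20.64  77.02] sd [0.46 0.45 0.95 0.01 0.01 0.01] t 13.9
```

carry_out([
  [[0,0,0],0],
  [[0,0,0],0],
  [[0,0,0],0],
  [[0,0,0],0],
  [[0,0,0],0],
], fingers=-0.2)

```text
time_s: 14.32
tool_pos: [0.5066, 0.15, 0.0766]
orientation: [0.711, 0.703, -0.0, -0.0]
ft_force: [0.3, -0.2, 0.4]
grip_width: 0.037
grip_force: 0.0
```

carry_out([
  [[0,0,-2],0],
  [[0,0,-5],0],
  [[0,0,-8],0],
  [[0,0,-12],0],
  [[0,0,-15],0],
])

```text
time_s: 14.73
tool_pos: [0.5072, 0.1501, 0.2294]
orientation: [0.711, 0.703, 0.001, 0.001]
ft_force: [0.1, -1.1, 0.5]
grip_width: 0.0377
grip_force: 0.0
```

carry_out([
  [[-4,0,0],0],
  [[-8,0,0],0],
  [[-12,0,0],0],
  [[-16,0,0],0],
  [[-20,0,0],0],
])

```text
time_s: 15.15
tool_pos: [0.5041, -0.0514, 0.227]
orientation: [0.711, 0.703, 0.0, 0.0]
ft_force: [1.6, 0.4, -0.6]
grip_width: 0.0378
grip_force: 0.0
```

```bash
python3 - <<'E'
from h import *
fm()
crop("top",195,145,130,100,6,"pics/tc5.png")
E
```

```text
mean [ 3.0000e-01 -3.5000e-01  8.0000e-02  1.1775e+02 -2.1100e+02  2.2673e+02] sd [1.06 1.51 0.3  1.21 3.1  0.14] t 15.4
```

View pics/tc5.png

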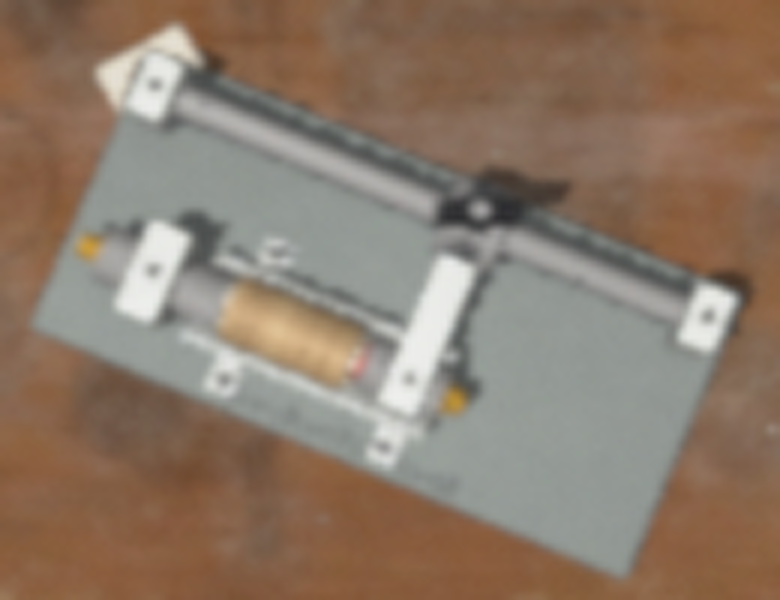

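The crop shows the plug touching both faces, from (222,305) to (355,360), lying along the bed. The wing at (480,210) is back at its original tight angle. Handing in.

```bash
python3 -c "
from h import *
fm(4);print(job.close_job())"
```

```text
mean [ 2.0000e-02 -1.8000e-01  9.0000e-02  1.1611e+02 -2.0636e+02  2.2668e+02] sd [0.14 0.42 0.61 0.04 0.09 0.04] t 15.65
the job is handed in; nothing more can be done
None
```

The job is handed in, with no verdict returned: the plug sits against the fixed transducer, pressed with about 7 N (estimated from wrist force; it could be 6 to 8.5 N), the wing screw is tight again at about 0.02 rad, and the bystanders were never approached.

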